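# Warm up a cold slice of toast

## Task

The toast in the rack has gone cold, so please warm it up. Push the toaster's crumb tray fully home until it clicks in, stand the slice in one of the toaster's two slots, and turn the browning dial to the blue reheat mark; last of all press the lever down until it latches, so that the slice stays down. Do not knock over or push away the striped mug, the jar or the tea box.

Things in the scene. Friction and masses are not known exactly. Their poses are not given: they have to be found in the camera images.
- toaster: Two-slot toaster, 280 x 170 x 190 mm (x, y, z), steel sides, black ends, fixed; place and yaw vary. Origin: centre of its underside, on the worktop; z up, long side along x, control end towards its -x: an upright face at x = -140 mm up to z = 135 mm, then the sloping dial panel up to the flat top (x = -61.5, z = 190 mm). On that end: tray at y = 0, lever at y = +40, dial at y = -36 mm.
- crumb_tray (a joint): How far the crumb tray stands out, m: 0 = fully home (stop), grows towards the toaster's -x; starts at 0.030 to 0.050. Slides with about 1 N of friction; near 0.012 a spring plunger gives a bump of about 4 N and past 0.006 it snaps the tray home and keeps it there.
- tray_lip (a point): Middle of the front face of the tray's black lip, pushed towards the toaster's +x. Lip: 100 mm wide (y), 24 mm high (8 to 32 mm over the worktop; this point is at 20 mm), 14 mm thick; when home its front is at toaster x = -154 mm. An upright hand would strike the end face above: tilt the tool back 30 to 40 degrees.
- carriage (a joint): How far the lever with the bread carriage is pressed down, m: 0 = up (start), about 0.054 = latched, 0.058 = bottom stop. A spring lifts it (5 N at the top, 7 N at the bottom); from about 0.036 a sprung latch adds some 4 N, past about 0.047 it snaps in and holds when let go. Let go earlier, it springs up.
- lever_top (a point): Middle of the upper face of the black lever's finger plate, pressed straight down. The plate sticks 36 mm out of the end face, is 48 mm wide (y) and 15 mm thick. This point is 21 mm out from the end face (toaster x = -161, y = +40 mm), 128.5 mm high when up, and moves with the lever. Tilt the tool back 30 to 40 degrees to keep the hand off the face.
- dial (a joint): Angle of the browning dial, rad: 0 = lower left stop, grows clockwise as one looks at the panel, up to 4.70; pointer straight up the slope at 2.356. Graduations every 0.7835; the blue reheat mark is at 1.567 (45 degrees left of straight up). Starts at 2.2 to 2.95, so it is turned back anticlockwise. Stays where it is left (friction 0.03 N m).
- dial_centre (a point): On the dial's axis, at the top of its grip bar, 30.5 mm off the sloping panel. The axis is the panel's outward normal, (-0.574, 0, 0.819) in the toaster's frame (35 degrees from vertical). Black disc, 42 mm across, top 9.5 mm off the panel; across it a bar 40 mm long, 12 mm wide, 21 mm above the disc, along the pointer, whose end has a white line.
- blue_mark (a point): The round blue reheat mark, 6 mm across, on the sloping panel 29 mm from the dial's axis, on the bright scale ring.
- slot_left (a point): Centre of the mouth of the slot on the toaster's +y side, level with the top (z = 190 mm). Slot: 140 mm long (toaster x), 30 mm wide (y). With the lever up the bread supports lie 50 mm below the mouth, so a slice stands 50 mm out; pressed, it sinks 54 mm. A slice let go leans a little against the side.
- slot_right (a point): The same for the slot on the toaster's -y side.
- toast: Slice of toast with a dark crust, 100 mm wide (x), 16 mm thick (y), 100 mm high (z, top corners rounded), rigid, 35 to 70 g. Origin: middle of its lower edge. It stands upright in the rack; grip it across its faces near the top, fingertips no deeper than 45 mm below the top edge.
- toast_rack: Low wire toast rack, 90 x 116 mm, fixed; place and yaw vary. Origin: on the worktop under its middle. The slice stands in the middle of its three spaces, in the rack's x-z plane, its underside 15 mm over the worktop; the hoops beside it reach 67 mm over the worktop.
- mug: Cream mug with coloured stripes, 89 x 124 x 99 mm, loose; origin at the centre of its underside. To be left alone.
- jar: Jar with a red lid, 65 mm across, 100 mm high, loose; origin at the centre of its underside. To be left alone.
- tea_box: Red box of tea, 69 x 113 x 118 mm, loose; origin at the centre of its underside. To be left alone.
Not all that is in view belongs to the job. What is meant by the toast is not red or yellow, and is the larger of those in its own colour.

How it is judged:
On the way:
1. with the lever still up: the tray home, the slice standing let go in a slot, the dial at the blue mark (value of joint crumb_tray below 0.0025 m and (y of toast in the frame of toaster between 0.014 and 0.042 m or y of toast in the frame of toaster between -0.042 and -0.014 m) and x of toast in the frame of toaster between -0.012 and 0.052 m and z of toast in the frame of toaster between 0.13 and 0.15 m and angle between toast's own z axis and vertical below 0.42 rad and value of joint dial between 1.427 and 1.707 rad and value of joint carriage below 0.006 m and contact force between the fingers and toast below 0.05 N), for 0.1 s.
At the end, for the whole second after the job is handed in: The lever is latched down (at least 52 mm) and let go; the slice stands in one of the slots, upright within 24 degrees, down on the lowered supports and at rest; the crumb tray is home within 2.5 mm; the dial points to the blue mark within 0.14 rad (8 degrees) (value of joint crumb_tray below 0.0025 m and (y of toast in the frame of toaster between 0.014 and 0.042 m or y of toast in the frame of toaster between -0.042 and -0.014 m) and x of toast in the frame of toaster between -0.012 and 0.052 m and z of toast in the frame of toaster between 0.07 and 0.1 m and angle between toast's own z axis and vertical below 0.42 rad and value of joint dial between 1.427 and 1.707 rad and value of joint carriage above 0.052 m and linear speed of toast below 0.02 m/s); the robot touches nothing.
It fails at once if the striped mug is moved more than 40 mm or tipped (distance of mug from where it was at the start of the episode above 0.04 m or angle between mug's own z axis and vertical above 0.35 rad).
It fails at once if the jar is moved more than 40 mm or tipped (distance of jar from where it was at the start of the episode above 0.04 m or angle between jar's own z axis and vertical above 0.35 rad).
It fails at once if the box of tea is moved more than 40 mm or tipped (distance of tea_box from where it was at the start of the episode above 0.04 m or angle between tea_box's own z axis and vertical above 0.35 rad).
It also fails if it takes over 72 s, if anything falls off the work surface, if the arm or the gripper's body presses on something with over 40 N, if the wrist force passes 120 N, or if a joint passes its speed limit or range.

## Robot

A 7-joint arm with a two-finger parallel gripper is mounted at the origin on a cart in front of the work surface, level with it; the furniture and walls round the work are solid. World frame = base frame: x ahead of the robot, y to its left, z up, the work surface at z = 0. Lengths are in m, angles in rad, forces in N, time in s.
With the tool pointing down it reaches from about 0.35 to 0.9 m from the base axis. Payload 8.1 kg.
Tool frame: the origin (TCP) lies where the fingers leave the gripper's body, on its centre line; the fingertips stand 66 mm ahead of it and the grasp point (between the pads) lies 47 mm ahead of it; z points along the fingers, y is the line along which they close (so a half turn about z gives the same grasp; the last joint's range is limited). The gripper opens to 92 mm and grips with 3 to 60 N. Pads are 19 mm wide; open, the fingers measure 130 mm over their backs; the gripper's body (75 mm by 190 mm) begins 47 mm behind the grasp point.
Start: joints at [-1.299, 0.434, 0.025, 1.573, -0.012, 1.134, -0.075], TCP at [0.229, 0.582, 0.292] pointing down, gripper open.
Joint ranges: [-2.62, 2.62], [-0.44, 2.09], [-1.27, 1.32], [0.08, 2.57], [-1.32, 4.46], [0.12, 2], [-2.74, 2.74]. Speed limits (rad/s): [2.22, 2.22, 3.01, 3.01, 3.14, 3.14, 3.14].

## Interface

Orientations are given as a rotation vector (axis times angle).
In Python, from cell import arm gives the robot as it stands.
- The arm moves only by the tool send_rows, never from a script. Its argument "motion" is text: rows parted by semicolons, each of 7 numbers parted by spaces: the closure, from 0 (fully open) to 1 (shut), then the shift along the world's x, y, z in m, then the turn, a rotation vector about the world's x, y, z in degrees. A call has 1 to 5 rows; each row shifts and turns the commanded pose from where the row before left it; what a row does not reach is not made up. A row lasts 1/8 s, in which the tool goes at most 62.5 mm and 10.7 degrees, less where a joint would pass 70% of its speed; a pose out of reach is approached as far as the arm can. A call is refused whole if a number of a shift passes 0.0625 or a number of a turn 10.7, either way. A call with a gripper value outside its range is refused whole. The fingers move at their own pace and stop on an object; "force" is the grip in N (left out, the last holds). Time passes only in rows, so rows that do not move let the fingers close. It gives the time, the measured TCP pose, the force, the opening and the grip force at its end, in the units of the state.
- arm.observe(): the state, without advancing time (a new reading comes with each control period).
- arm.get_image(name): name is "scene" or "side" or "wrist"; returns (picture, depth): 420x560x3 uint8, blue, green, red; 420x560 float32, m along the optical axis (not along the pixel's ray), 0 where there is no reading.
- arm.camera_model(name): a dict with "fx", "fy", "cx", "cy" (pixels), "D" ([k1, k2, p1, p2, k3] as OpenCV has them; the pictures are not rectified), "view" (4x4, takes a point from world to camera coordinates). Camera axes: x right, y down, z forward; pixel columns grow to the right and rows downward; lengths in m; the calibration is good to about 2 mm. A picture is of the moment at which its call begins: read the wrist's pose just before it. camera_model takes no time and is no camera call; for the wrist camera it gives the pose at the moment of the call.
- arm.sign_off(): hands the job in; it is judged then, once.
The state is a dict: "clock": time; "joints": joint angles; "dq": joint speeds; "joint_efforts": joint torques, N m; "position": TCP position; "ee_rot": TCP orientation; "force": force on the tool from outside, world axes, zero at the start; "ft_torque": the same for the moment, N m; "width": opening from 0.0 (shut) to 1.0 (fully open); "gripper_force": force on a finger pad.
Only numpy, scipy, OpenCV 4.12 (cv2) and the standard library are available. Lean on these libraries where they do the work, as an engineer would, in place of code of your own. Each camera call takes 0.05 s, during which the arm holds its last target. There are 200 camera calls.

## Working session

There is one attempt and no reset: what is moved stays moved. The work goes in short steps, Python scripts to look and compute and a tool call to move; the robot and the scene stay as the last step left them, time stands still between calls to the robot, and variables do not carry over. Pictures are saved under pics/ and viewed, at most 10 in all, crops included, and the job is handed in when it is done.

Besides the shell and the picture viewer there is one more tool, called as name(argument=value, ...) on one line, values as JSON. send_rows: Moves the arm, as the interface text tells. Its arguments: {"type":"object","properties":{"motion":{"type":"string"},"force":{"type":"number"}},"required":["motion"]}

```bash
mkdir -p pics; ls; python3 - <<'E'
from cell import arm
import cv2,numpy as np
s=arm.observe();print({k:np.round(v,3) for k,v in s.items()})
ims=[]
for n in("scene","side"):
    p,d=arm.get_image(n);m=arm.camera_model(n);np.savez(f"{n}0.npz",p=p,d=d,V=m["view"],K=[m[k] for k in("fx","fy","cx","cy")],D=m["D"]);ims.append(p)
    print(n,np.round(m["view"],3).tolist(),m["fx"],m["D"])
    cv2.imwrite(f"pics/{n}0.png",cv2.resize(p,(800,600)))
E
```

```text
pics
{'clock': np.float64(0.0), 'joints': array([-1.299,  0.435,  0.025,  1.574, -0.012,  1.134, -0.075]), 'dq': array([ 0.   ,  0.001, -0.   ,  0.002, -0.   , -0.001,  0.001]), 'joint_efforts': array([-0.0000e+00, -6.6785e+01,  9.8500e-01, -3.1445e+01, -6.1000e-02,
        4.3000e-02,  0.0000e+00]), 'position': array([0.229, 0.581, 0.291]), 'ee_rot': array([-5.850e-01, -3.086e+00,  2.000e-03]), 'force': array([ 0.159, -0.158,  0.418]), 'ft_torque': array([ 0.017, -0.015,  0.02 ]), 'gripper_force': np.float64(0.0), 'width': np.float64(0.998)}
scene [[-0.005, -1.0, 0.012, 0.029], [-0.542, -0.007, -0.841, 0.374], [0.841, -0.01, -0.541, 1.358], [0.0, 0.0, 0.0, 1.0]] 494.11504442424155 [0.05555735 0.         0.         0.         0.        ]
side [[0.984, 0.177, 0.001, -0.536], [0.11, -0.605, -0.789, 0.077], [-0.139, 0.777, -0.614, 1.597], [0.0, 0.0, 0.0, 1.0]] 460.7280941557927 [-0.04501962  0.          0.          0.          0.        ]
```

View pics/scene0.png

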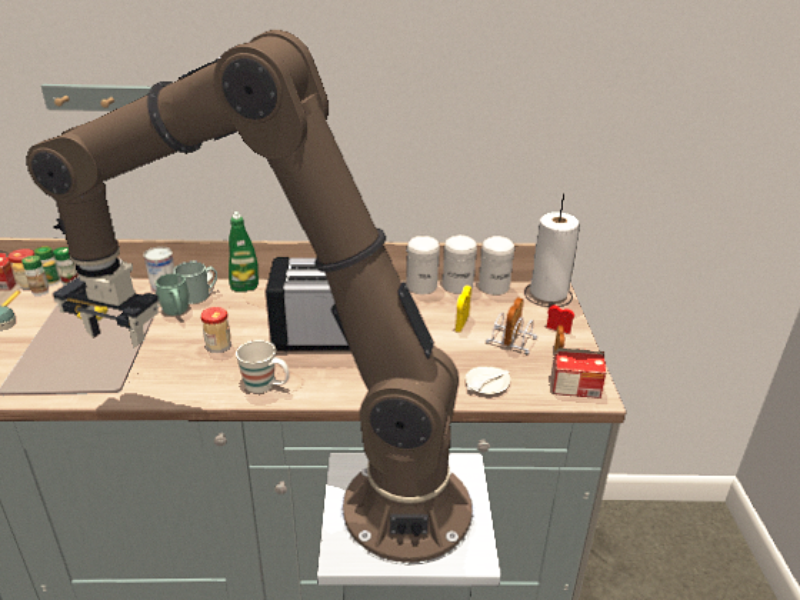

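View pics/side0.png

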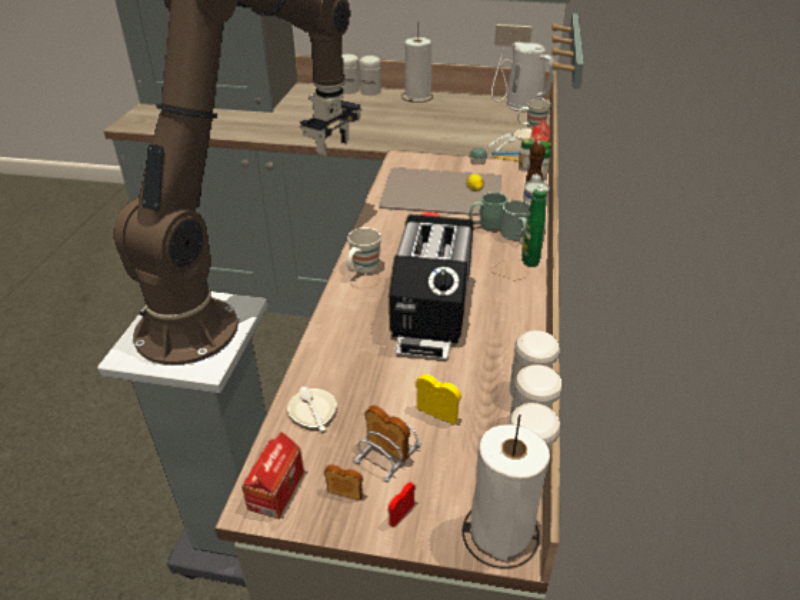

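Candidate slices in the side view (800x600): brown in the rack (387,432), small brown (343,482), red (402,503) and yellow (438,398). The large brown one in the rack fits, because it's neither red nor yellow and is the bigger brown. The toaster's control end faces world -y, with the dial at (443,281), tray lip at (423,347) and lever at (405,305). Mug is at (365,250).

```bash
cat > h.py <<'E'
import numpy as np,cv2
def grab(name,tag):
    from cell import arm
    m=arm.camera_model(name);p,d=arm.get_image(name)
    np.savez(f"{name}{tag}.npz",p=p,d=d,V=m["view"],K=[m[k] for k in("fx","fy","cx","cy")],D=m["D"])
def load(f):
    z=np.load(f+".npz");fx,fy,cx,cy=z["K"];Km=np.array([[fx,0,cx],[0,fy,cy],[0,0,1]])
    h,w=z["d"].shape;u,v=np.meshgrid(np.arange(w),np.arange(h))
    r=cv2.undistortPoints(np.stack([u,v],-1).reshape(-1,1,2).astype(float),Km,z["D"]).reshape(h,w,2)
    r=np.dstack([r,np.ones((h,w))]);V=np.array(z["V"])
    W=(r*z["d"][...,None]-V[:3,3])@V[:3,:3]
    W[z["d"]==0]=np.nan
    return z["p"],W,r@V[:3,:3],-V[:3,:3].T@V[:3,3],(Km,z["D"],V)
def proj(P,c):
    return cv2.projectPoints(np.atleast_2d(P).astype(float),cv2.Rodrigues(c[2][:3,:3])[0],c[2][:3,3],c[0],c[1])[0].reshape(-1,2)
E
python3 - <<'E'
from h import *
p,W,R,C,c=load("side0")
Z=W[...,2];X=W[...,0];Y=W[...,1]
print("table z",np.nanmedian(Z[260:290,240:260]))
# toaster top
m=(abs(Z-.19)<.008);m[:150]=0;m[230:]=0;m[:,:265]=0;m[:,340:]=0
pts=W[m][:,:2].astype(np.float32);print(len(pts),cv2.minAreaRect(pts), np.median(Z[m]))
hsv=cv2.cvtColor(p,cv2.COLOR_BGR2HSV)
# tray lip: front face area
for nm,(u,v) in dict(lip=(423,347),lip2=(423,353),dial=(443,281)).items():
    print(nm,W[int(v*.7),int(u*.7)])
# brown
m=(hsv[...,0]>3)&(hsv[...,0]<18)&(hsv[...,1]>130)&(Z>.03)&(Z<.13)
n,l,st,ce=cv2.connectedComponentsWithStats(m.astype(np.uint8))
for i in range(1,n):
    if st[i,4]>60:
        q=W[l==i];r=cv2.minAreaRect(q[:,:2].astype(np.float32))
        print(ce[i].round(),st[i,4],np.nanmin(q,0).round(3),np.nanmax(q,0).round(3),r)
for nm,(a,b,e,f) in dict(mug=(345,232,385,272),tea=(245,440,300,515),yel=(415,375,460,425)).items():
    q=W[int(b*.7):int(f*.7),int(a*.7):int(e*.7)].reshape(-1,3);q=q[q[:,2]>.01];print(nm,np.percentile(q,[2,98],axis=0).round(3))
t=p[int(180*.7):int(380*.7),int(340*.7):int(520*.7)];t2=p[250:390,160:340]
cv2.imwrite("pics/crop1.png",np.hstack([cv2.resize(t,(400,450),interpolation=3),cv2.resize(t2,(400,450))]))
E
```

```text
table z -0.00041782939427708254
1379 ((0.5749105215072632, 0.1953953206539154), (0.16792713105678558, 0.2778208255767822), 0.9427140951156616) 0.18916573290261873
lip [0.58291554 0.01349319 0.03023807]
lip2 [0.58467117 0.00389336 0.01704108]
dial [0.61569855 0.07357877 0.17787585]
[379.  91.] 113 [0.786 1.024 0.037] [0.854 1.351 0.116] ((0.8214530348777771, 1.1874785423278809), (0.06328801810741425, 0.32702064514160156), 1.5520744323730469)
[374. 116.] 102 [0.79  0.841 0.031] [0.837 0.918 0.128] ((0.8252034783363342, 0.8736670017242432), (0.08299881964921951, 0.03928705304861069), 49.20341110229492)
[272. 299.] 517 [ 0.515 -0.31   0.03 ] [ 0.605 -0.257  0.119] ((0.5596364140510559, -0.2830160856246948), (0.01999574340879917, 0.09500498324632645), 63.532798767089844)
[268. 309.] 90 [ 0.52  -0.304  0.03 ] [ 0.583 -0.271  0.055] ((0.5512413382530212, -0.28669440746307373), (0.005855736788362265, 0.0703696757555008), 64.43705749511719)
[193. 335.] 404 [ 0.331 -0.463  0.03 ] [ 0.41  -0.35   0.098] ((0.3873940408229828, -0.4161277413368225), (0.12413746118545532, 0.06061524897813797), 59.283905029296875)
[240. 334.] 320 [ 0.463 -0.4    0.03 ] [ 0.534 -0.376  0.076] ((0.4990500211715698, -0.3886113464832306), (0.016903424635529518, 0.0707443356513977), 80.30093383789062)
mug [[0.33  0.266 0.016]
 [0.41  0.382 0.098]]
tea [[ 0.337 -0.461  0.013]
 [ 0.408 -0.358  0.112]]
yel [[ 0.594 -0.184  0.013]
 [ 0.683 -0.149  0.1  ]]
```

View pics/crop1.png

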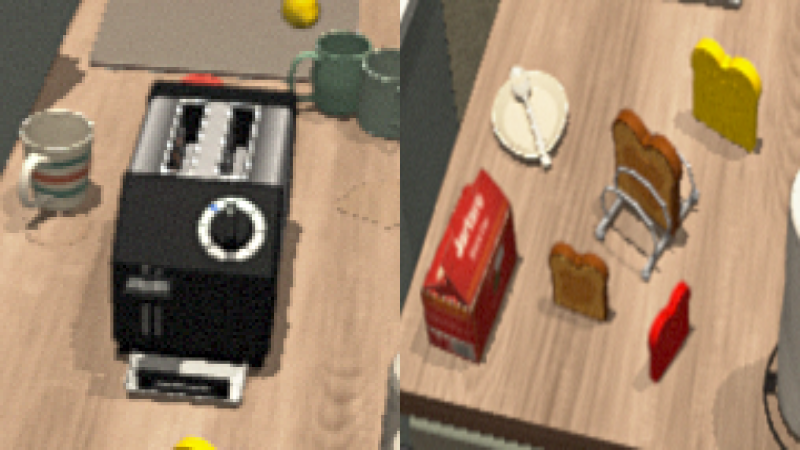

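The crop confirms it: the rack slice is the larger brown one, and the blue mark sits upper left of the dial. I'll move to a tilted viewing pose in front of the control end.

send_rows(motion="0 0.02 -0.04 0.03 0 0 -10; 0 0.02 -0.05 0.03 0 0 -10; 0 0.03 -0.05 0.02 0 0 -10; 0 0.03 -0.05 0.02 0 0 -10; 0.3 0.03 -0.05 0.02 0 0 -10")

```text
clock: 0.72
position: [0.3594, 0.3397, 0.4127]
ee_rot: [-1.842, -2.545, 0.0]
force: [0.7, 0.8, -0.1]
width: 0.933
gripper_force: 0.0
```

send_rows(motion="0.6 0.03 -0.05 0 0 0 -10; 1 0.03 -0.05 0 0 0 -8.6; 1 0.03 -0.05 0 10 0 0; 1 0.03 -0.05 0 10 0 0; 1 0.03 -0.05 0 10 0 0")

```text
clock: 1.35
position: [0.5012, 0.1032, 0.412]
ee_rot: [-1.947, -1.947, -0.474]
force: [1.2, 0.7, -0.8]
width: 0.396
gripper_force: 0.0
```

send_rows(motion="1 0.03 -0.05 0 5 0 0; 1 0.03 -0.05 -0.01 0 0 0; 1 0.01 -0.05 -0.01 0 0 0; 1 0 0 0 0 0 0; 1 0 0 0 0 0 0")

```text
clock: 1.98
position: [0.5706, -0.045, 0.3907]
ee_rot: [-1.896, -1.894, -0.54]
force: [0.4, -0.3, -0.3]
width: 0.009
gripper_force: 0.0
```

```bash
python3 - <<'E'
from cell import arm
from h import *
from scipy.spatial.transform import Rotation as Ro
s=arm.observe();print(s["clock"],s["position"],Ro.from_rotvec(s["ee_rot"]).as_matrix().round(3).tolist(),s["joints"].round(2))
grab("wrist","1");p,W,R,C,c=load("wrist1");print(C)
cv2.imwrite("pics/wrist1.png",cv2.resize(p,(800,600)))
E
```

```text
1.975 [ 0.57059438 -0.0449612   0.39074074] [[0.004, 1.0, -0.012], [0.843, 0.003, 0.538], [0.538, -0.012, -0.843]] [-0.21  0.42  0.69  1.57 -0.76  1.57  0.61]
[ 0.5721078  -0.02803197  0.51083226]
```

View pics/wrist1.png

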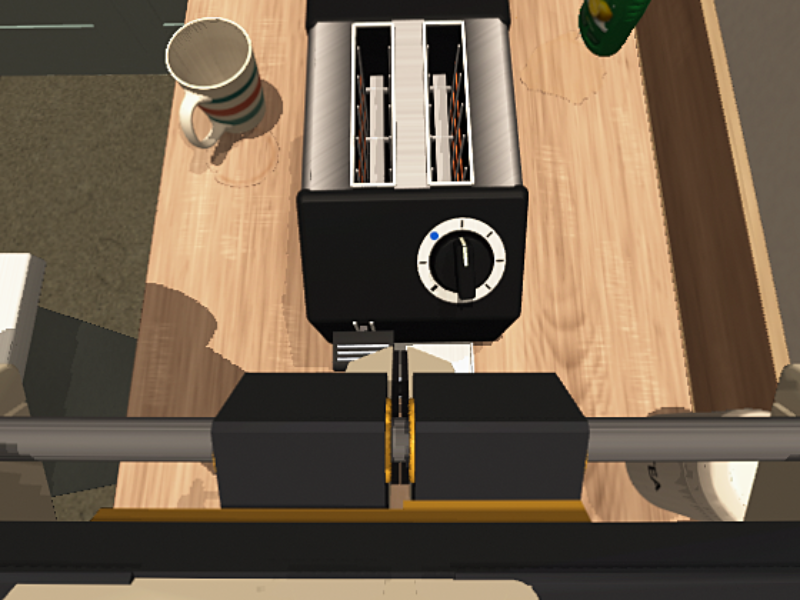

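The wrist view (800x600) shows both slots clearly, with frame corners near (352,23), (393,186), (428,22) and (473,185). The dial ring is at (462,260), the blue mark at (434,236), and the pointer is a little left of straight up. The lever plate is at (362,350).

```bash
python3 - <<'E'
from h import *
p,W,R,C,c=load("wrist1")
def cast(uv,z):
    u=np.array(uv)*.7; r=np.array([[cv2.getRectSubPix(np.float32(R[...,k]),(1,1),tuple(map(float,q)))[0,0] for k in range(3)] for q in u]); return C+r*((z-C[2])/r[:,2])[:,None]
q=cast([(352,23),(465,22),(473,185),(350,186),(393,186),(390,22),(428,22),(429,186)],.19);print("slot corners\n",q.round(4))
# steel top: cloud
Z=W[...,2];m=(abs(Z-.19)<.004);m[:, :205]=0;m[:,375:]=0;m[260:]=0
pts=W[m];print("top",len(pts),np.median(Z[m]),cv2.minAreaRect(pts[:,:2].astype(np.float32)),np.percentile(pts,[1,99],axis=0).round(3).tolist())
# side edges row-wise: first / last col of top
L=[];Rr=[]
for r in range(30,130,4):
    k=np.where(m[r])[0]
    if len(k)>20:L.append(W[r,k[0]]);Rr.append(W[r,k[-1]])
for n,e in(("L",L),("R",Rr)):
    e=np.array(e);print(n,np.polyfit(e[:,1],e[:,0],1),np.median(e[:,0]))
# ring
g=p.min(2);a=np.zeros_like(g);a[145:220,285:360]=(g[145:220,285:360]>140)
cs=max(cv2.findContours(a,cv2.RETR_EXTERNAL,2)[0],key=cv2.contourArea);ring=W[(a>0)&~np.isnan(Z)]
el=cv2.fitEllipse(cs);print("ring ellipse px(800)",np.array(el[0])/.7,el)
cen=ring.mean(0);n=np.linalg.svd(ring-cen)[2][2];print("ring c",cen,"n",n, len(ring))
n=n*np.sign(n[2])
def onpl(uv,P):
    r=np.array([cv2.getRectSubPix(np.float32(R[...,k]),(1,1),tuple(map(float,uv)))[0,0] for k in range(3)]);return C+r*((P-C)@n/(r@n))
ctr=onpl(el[0],cen);print("ctr",ctr)
cp=cs.reshape(-1,2)[cv2.convexHull(cs,returnPoints=False).ravel()]
cp3=np.array([onpl(t,cen) for t in cp]);print("rad",np.percentile(np.linalg.norm(cp3-ctr,axis=1),[5,50,95]))
h=cv2.cvtColor(p,cv2.COLOR_BGR2HSV);b=(h[...,0]>100)&(h[...,0]<130)&(h[...,1]>120);b[:145]=0;b[220:]=0;b[:,:285]=0;b[:,360:]=0
v,u=np.where(b);B=onpl((u.mean(),v.mean()),cen);print("blue px",u.mean()/.7,v.mean()/.7,B,B-ctr)
print("lip/lever depth",W[int(355*.7),int(440*.7)],W[int(340*.7),int(345*.7)])
np.savez("ring.npz",ctr=ctr,n=n)
cv2.imwrite("pics/dial1.png",cv2.resize(p[140:260,225:375],(750,600),interpolation=cv2.INTER_CUBIC))
E
```

```text
slot corners
 [[0.5293 0.2827 0.19  ]
 [0.6197 0.283  0.19  ]
 [0.6207 0.1392 0.19  ]
 [0.5322 0.1386 0.19  ]
 [0.5632 0.1386 0.19  ]
 [0.5598 0.2834 0.19  ]
 [0.5902 0.2832 0.19  ]
 [0.5891 0.1385 0.19  ]]
top 15063 0.18838665022483028 ((0.5758121013641357, 0.19072939455509186), (0.16624249517917633, 0.2407987266778946), 0.96502685546875) [[0.497, 0.083, 0.186], [0.653, 0.306, 0.192]]
L [-0.00739719  0.50002434] 0.498471360766893
R [-0.00945108  0.65382473] 0.6520550513989704
ring ellipse px(800) [460.81229074 259.89957537] ((322.568603515625, 181.92970275878906), (54.71175765991211, 57.72410202026367), 57.129634857177734)
ring c [0.6135238  0.09360979 0.16566595] n [ 0.01414018 -0.59458648  0.80390732] 1151
ctr [0.61334873 0.09133225 0.16398452]
rad [0.03202862 0.03279276 0.03376173]
blue px 443.3333333333333 241.40211640211643 [0.59994541 0.10268618 0.17261787] [-0.01340332  0.01135393  0.00863335]
lip/lever depth [0.60720611 0.04223857 0.01347934] [0.52389236 0.03845987 0.12722858]
```

View pics/dial1.png

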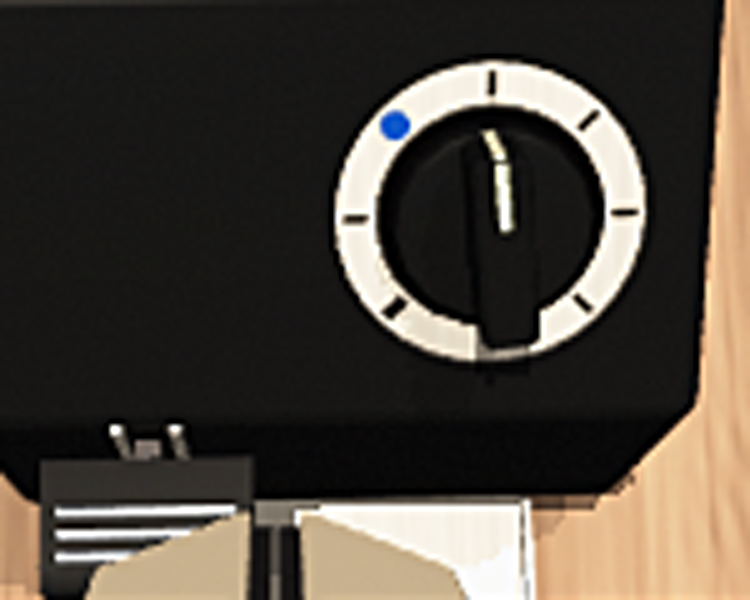

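```bash
python3 - <<'E'
from h import *
p,W,R,C,c=load("wrist1");r=np.load("ring.npz");ctr=r["ctr"]
O=np.array([.5755,.1915,0]);e1=np.array([-.0105,1,0]);e2=np.array([-1,-.0105,0]);ez=np.array([0,0,1.])
n=-.574*e1+.819*ez;up=.819*e1+.574*ez
D=O-.10075*e1-.036*e2+.1625*ez;print("panel ctr model",D,"meas",ctr)
def onpl(crop,off):
    uv=(225+crop[0]/5-.4,140+crop[1]/5-.4)
    q=np.array([cv2.getRectSubPix(np.float32(R[...,k]),(1,1),tuple(map(float,uv)))[0,0] for k in range(3)]);P=D+n*off
    X=C+q*((P-C)@n/(q@n))-P;return np.array([X@-e2,X@up])*1e3  # right, up in mm
print("blue",onpl((395,125),0),"tick top",onpl((492,82),0),"ticks L/R",onpl((355,218),0),onpl((625,212),0))
a,b=onpl((507,232),.0305),onpl((502,165),.0305);print("line",a,b)
print("bar end bottom",onpl((482,345),.0305),onpl((540,340),.0305))
d=b-a;print("angle from up cw",np.arctan2(*d), "joint",2.356+np.arctan2(*d))
e=onpl((511,342),.0305);d=b-e;print("alt",2.356+np.arctan2(*d))
print("bar top ctr",D+n*.0305)
p,W,R,C,c=load("side0");s=W[236:256,280:312].reshape(-1,3);s=s[(s[:,2]>.012)&(s[:,2]<.028)&(abs(s[:,0]-.575)<.05)];print("lip y",np.percentile(s[:,1],[2,10,25,50]),len(s))
E
```

```text
panel ctr model [0.61255788 0.091128   0.1625    ] meas [0.61334873 0.09133225 0.16398452]
blue [-19.49583956  19.77695272] tick top [ 0.55502534 28.6806008 ] ticks L/R [-27.81418974  -0.40635266] [29.7345014   0.31045683]
line [0.72279914 5.32868618] [-0.68249494 18.829593  ]
bar end bottom [ -3.50599866 -18.22194843] [  8.0593839  -17.27514825]
angle from up cw -0.10371537420816891 joint 2.2522846257918308
alt 2.275052316728125
bar top ctr [0.6127417 0.073621  0.1874795]
lip y [-0.00153429  0.00110646  0.00306681  0.03486926] 243
```

The model and the measured panel agree to about 1 mm. The dial reads about 2.26 and needs about 40° anticlockwise. Tray first.

send_rows(motion="1 0.005 -0.015 -0.02 7.5 0 0; 1 0 0 -0.05 0 0 0.5; 1 0 0 -0.05 0 0 0; 1 0 0 -0.05 0 0 0; 1 0 0 -0.05 0 0 0")

```text
clock: 2.65
position: [0.5758, -0.0582, 0.1704]
ee_rot: [-1.8, -1.823, -0.646]
force: [0.0, -0.9, 0.7]
width: 0.006
gripper_force: 0.0
```

send_rows(motion="1 0 0 -0.05 0 0 0; 1 0 0 -0.03 0 0 0; 1 0 0 -0.02 0 0 0; 1 0 0 0 0 0 0")

```text
clock: 3.15
position: [0.5754, -0.0592, 0.0706]
ee_rot: [-1.802, -1.82, -0.644]
force: [0.3, -0.0, -0.3]
width: 0.0
gripper_force: 0.0
```

send_rows(motion="1 0 0.012 0 0 0 0; 1 0 0.01 0 0 0 0; 1 0 0.01 0 0 0 0; 1 0 0.008 0 0 0 0; 1 0 0 0 0 0 0")

```text
clock: 3.78
position: [0.5757, -0.0194, 0.0714]
ee_rot: [-1.802, -1.821, -0.645]
force: [-0.4, -0.2, -0.8]
width: 0.004
gripper_force: 0.0
```

send_rows(motion="1 0 0.006 0 0 0 0; 1 0 0.004 0 0 0 0; 1 0 0 0 0 0 0")

```text
clock: 4.15
position: [0.5757, -0.0114, 0.071]
ee_rot: [-1.806, -1.821, -0.644]
force: [-0.9, -4.7, 2.6]
width: 0.001
gripper_force: 2.2
```

send_rows(motion="1 0 0.004 0 0 0 0; 1 0 0 0 0 0 0")

```text
clock: 4.4
position: [0.5756, -0.0104, 0.071]
ee_rot: [-1.811, -1.821, -0.642]
force: [-2.7, -13.9, 6.5]
width: 0.0
gripper_force: 7.2
```

send_rows(motion="1 0 0.004 0 0 0 0; 1 0 0 0 0 0 0")

```text
clock: 4.65
position: [0.5755, -0.0097, 0.0711]
ee_rot: [-1.817, -1.822, -0.64]
force: [-6.7, -25.0, 12.2]
width: 0.004
gripper_force: 12.6
```

send_rows(motion="1 0 0.004 0 0 0 0; 1 0 0 0 0 0 0")

```text
clock: 4.9
position: [0.5755, -0.0092, 0.0712]
ee_rot: [-1.823, -1.823, -0.638]
force: [-10.6, -35.7, 18.3]
width: 0.004
gripper_force: 18.1
```

Firm stop at the expected home position. Back off and go to the dial pre-grasp, opening partway.

send_rows(motion="1 0 -0.03 0 0 0 0; 0.4 0 -0.01 0.05 -5 0 0; 0.4 0.01 0 0.06 0 -3.1 4.5; 0.4 0.015 0.01 0.06 0 0 0; 0.4 0.013 0.02 0.03 0 0 0")

```text
clock: 5.52
position: [0.6146, -0.009, 0.2744]
ee_rot: [-1.78, -1.975, -0.607]
force: [-0.3, -0.0, -1.5]
width: 0.39
gripper_force: 0.0
```

send_rows(motion="0.4 0 0.015 0.005 0 0 0; 0.4 0 0 0 0 0 0; 0.4 0 0 0 0 0 0")

```text
clock: 5.9
position: [0.6127, 0.0061, 0.2744]
ee_rot: [-1.779, -1.971, -0.6]
force: [-0.4, -1.0, -0.6]
width: 0.597
gripper_force: 0.0
```

```bash
cat >> h.py <<'E'
from scipy.spatial.transform import Rotation as Ro
def err(P,z,y):
    "shift (m) and turn (deg) from measured pose to TCP P, tool z axis, tool y hint (either sign)"
    from cell import arm
    s=arm.observe();Rm=Ro.from_rotvec(s["ee_rot"]).as_matrix();z=np.array(z)/np.linalg.norm(z);y=np.array(y,float)
    y=y-z*(y@z);y/=np.linalg.norm(y);y*=np.sign(y@Rm[:,1])
    T=np.c_[np.cross(y,z),y,z];t=Ro.from_matrix(T@Rm.T).as_rotvec(degrees=True)
    print("clock",s["clock"],"shift",np.round(np.array(P)-s["position"],4),"turn",t.round(1),"q",s["joints"].round(2),"width",s["width"])
O=np.array([.5755,.1915,0]);e1=np.array([-.0105,1,0]);e2=np.array([-1,-.0105,0]);ez=np.array([0,0,1.])
n=-.574*e1+.819*ez;up=.819*e1+.574*ez
BT=O-.10075*e1-.0365*e2+.1625*ez+.0305*n
E
python3 - <<'E'
from h import *
a=-.095
bar=np.cos(a)*up+np.sin(a)*-e2
err(BT+n*.109,-n,np.cross(bar,n))
err(BT+n*.049,-n,np.cross(bar,n))
grab("side","2");grab("wrist","2")
p,W,R,C,c=load("side2");s=W[236:256,280:312].reshape(-1,3);s=s[(s[:,2]>.012)&(s[:,2]<.028)&(abs(s[:,0]-.575)<.05)];print("lip y",np.percentile(s[:,1],[2,10,25,50]),len(s))
cv2.imwrite("pics/c2.png",np.hstack([cv2.resize(p[130:280,250:390],(400,428),interpolation=2),cv2.resize(load("wrist2")[0],(400,428))]))
E
```

```text
clock 5.9 shift [0.0012 0.0049 0.0023] turn [ 0.2 -0.9 -0.1] q [-0.22  0.58  0.63  1.65 -0.9   1.41  0.81] width 0.5965766885575282
clock 5.9 shift [ 0.0008  0.0394 -0.0468] turn [ 0.2 -0.9 -0.1] q [-0.22  0.58  0.63  1.65 -0.9   1.41  0.81] width 0.5965766885575282
lip y [0.03439588 0.03590592 0.0373998  0.03937001] 107
```

View pics/c2.png

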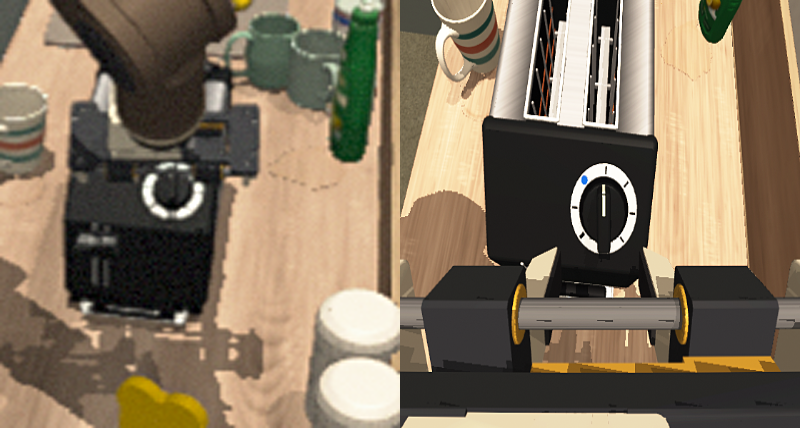

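The tray is home (lip at y 0.0375) and the bar is centred between the fingers: wrist half, bar at (603,225), fingers at about 545 and 655. Now grip the dial.

send_rows(motion="0.4 0.001 0.014 -0.016 0 -0.9 0; 0.4 0 0.014 -0.016 0 0 0; 0.4 0 0.011 -0.015 0 0 0; 0.4 0 0 0 0 0 0")

```text
clock: 6.5
position: [0.6138, 0.047, 0.2273]
ee_rot: [-1.776, -1.982, -0.616]
force: [-0.1, 0.4, -0.3]
width: 0.6
gripper_force: 0.0
```

send_rows(motion="1 0 0 0 0 0 0; 1 0 0 0 0 0 0; 1 0 0 0 0 0 0; 1 0 0 0 0 0 0; 1 0 0 0 0 0 0", force=10)

```text
clock: 7.12
position: [0.6138, 0.0453, 0.229]
ee_rot: [-1.778, -1.983, -0.617]
force: [1.0, 0.7, 1.5]
width: 0.13
gripper_force: 10.0
```

send_rows(motion="1 0 0 0 0 -5.7 8.2; 1 0 0 0 0 -5.7 8.2; 1 0 0 0 0 -5.7 8.2; 1 0 0 0 0 -5.7 8.2; 1 0 0 0 0 0 0")

```text
clock: 7.75
position: [0.614, 0.0455, 0.2291]
ee_rot: [-1.046, -2.596, -0.809]
force: [-4.6, -0.8, 3.0]
width: 0.133
gripper_force: 10.0
```

```bash
python3 - <<'E'
from h import *
a=1.567-2.356
bar=np.cos(a)*up+np.sin(a)*-e2
err(BT+n*.049,-n,np.cross(bar,n))
E
```

```text
clock 7.75 shift [-0.0005  0.     -0.0015] turn [ 0.3  0.2 -0.2] q [-0.18  0.58  0.46  1.72 -0.9   1.24  1.5 ] width 0.1326894802181408
```

send_rows(motion="0.4 0 0 0 0 0 0; 0.4 0 0 0 0 0 0; 0.4 0 0 0 0 0 0; 0.4 0 -0.023 0.033 0 0 0; 0.4 0 -0.03 0.04 0 0 0")

```text
clock: 8.38
position: [0.6143, -0.007, 0.302]
ee_rot: [-1.044, -2.596, -0.807]
force: [0.7, -1.0, 0.0]
width: 0.589
gripper_force: 0.0
```

send_rows(motion="0 0 -0.02 0.03 0 0 0; 0 0 0 0 0 0 0")

```text
clock: 8.62
position: [0.6155, -0.03, 0.3343]
ee_rot: [-1.05, -2.601, -0.81]
force: [0.6, 0.2, -0.0]
width: 0.768
gripper_force: 0.0
```

```bash
python3 - <<'E'
from h import *
grab("wrist","3")
p,W,R,C,c=load("wrist3");D=BT-.0305*n
u,v=proj(D,c)[0].astype(int);print(u,v)
h=48;u=max(u,h);v=max(v,h);cv2.imwrite("pics/c3.png",cv2.resize(p[v-h:v+h,u-h:u+h],(576,576),interpolation=2))
print(u-h,v-h)
# rack/toast refine from side2
p,W,R,C,c=load("side2");hsv=cv2.cvtColor(p,cv2.COLOR_BGR2HSV);Z=W[...,2]
m=(hsv[...,0]>3)&(hsv[...,0]<18)&(hsv[...,1]>130)&(Z>.05)&(Z<.13)&(abs(W[...,0]-.56)<.06)&(abs(W[...,1]+.283)<.04)
q=W[m];print(len(q),np.nanmin(q,0),np.nanmax(q,0))
f=q[(q[:,2]<.105)];k=np.polyfit(f[:,0],f[:,1],1);print("face line",k,np.degrees(np.arctan(k[0])))
t=q[q[:,2]>.108];r=cv2.minAreaRect(t[:,:2].astype(np.float32));print("top",len(t),r,t.mean(0))
E
```

```text
279 184
231 136
515 [ 0.51487248 -0.30924508  0.05024574] [ 0.60464826 -0.25940554  0.11824441]
face line [-0.42318139 -0.05239619] -22.937176948845924
top 123 ((0.5568997263908386, -0.2808140814304352), (0.01956569403409958, 0.0805092453956604), 62.49376678466797) [ 0.55942333 -0.2828125   0.11195439]
```

View pics/c3.png

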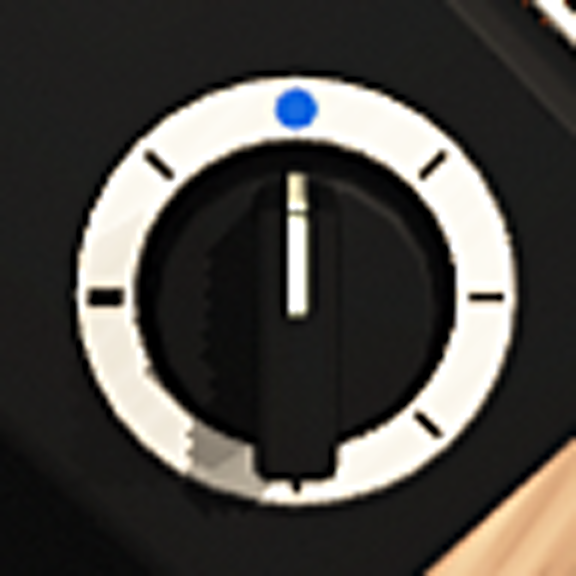

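The dial points exactly at the blue mark: in the crop, mark at (296,108), pointer line at x=297. Next, above the toast.

```bash
python3 - <<'E'
from h import *
a=np.radians(64);err((.56,-.283,.31),(0,0,-1),(np.cos(a),np.sin(a),0))
E
```

```text
clock 8.675 shift [-0.055  -0.2547 -0.0226] turn [-34.4  -5.5  17.3] q [-0.1   0.51  0.52  1.56 -0.8   1.47  1.43] width 0.8105408068774833
```

send_rows(motion="0 -0.01 -0.045 0 -8.6 -1.4 4.3; 0 -0.01 -0.055 0 -8.6 -1.4 4.3; 0 -0.01 -0.055 0 -8.6 -1.4 4.3; 0 -0.01 -0.055 -0.01 -8.6 -1.4 4.4; 0 -0.015 -0.045 -0.01 0 0 0")

```text
clock: 9.3
position: [0.5606, -0.2801, 0.3106]
ee_rot: [-0.695, -3.063, 0.002]
force: [0.3, -0.3, -0.3]
width: 0.999
gripper_force: 0.0
```

send_rows(motion="0 0 0 0 0 0 0; 0 0 0 0 0 0 0")

```text
clock: 9.55
position: [0.5599, -0.2811, 0.3108]
ee_rot: [-0.705, -3.059, -0.001]
force: [0.1, 1.4, -0.2]
width: 1.002
gripper_force: 0.0
```

```bash
python3 - <<'E'
from h import *
a=np.radians(64);err((.56,-.283,.31),(0,0,-1),(np.cos(a),np.sin(a),0))
grab("wrist","4");p,W,R,C,c=load("wrist4");print(C)
hsv=cv2.cvtColor(p,cv2.COLOR_BGR2HSV);Z=W[...,2]
m=(hsv[...,0]>3)&(hsv[...,0]<20)&(hsv[...,1]>100)&(Z>.107)&(Z<.122)&(abs(W[...,0]-.56)<.07)&(abs(W[...,1]+.283)<.06)
q=W[m];print(len(q),cv2.minAreaRect(q[:,:2].astype(np.float32)),q.mean(0),np.percentile(Z[m],[5,50,95]))
x=q[:,:2]-q[:,:2].mean(0);d=np.linalg.svd(x,full_matrices=False)[2][0];t=x@d;print(d,np.degrees(np.arctan(d[1]/d[0])),"mid",q[:,:2].mean(0)+d*(t.min()+t.max())/2,t.max()-t.min())
cv2.imwrite("pics/w4.png",p)
E
```

```text
clock 9.55 shift [ 0.0001 -0.0019 -0.0008] turn [-0.1 -0.1 -0.1] q [-0.05  0.47  0.65  1.58 -0.3   1.2   1.78] width 1.0023530233901472
[ 0.48848859 -0.24687456  0.40276524]
1404 ((0.5580323338508606, -0.2816022038459778), (0.016437744721770287, 0.0844138115644455), 64.49266052246094) [ 0.55531287 -0.28042315  0.11173868] [0.10767265 0.11215963 0.11458268]
[ 0.90010027 -0.43568281] -25.828749843319994 mid [ 0.55797892 -0.28171362] 0.08438147651252997
```

View pics/w4.png

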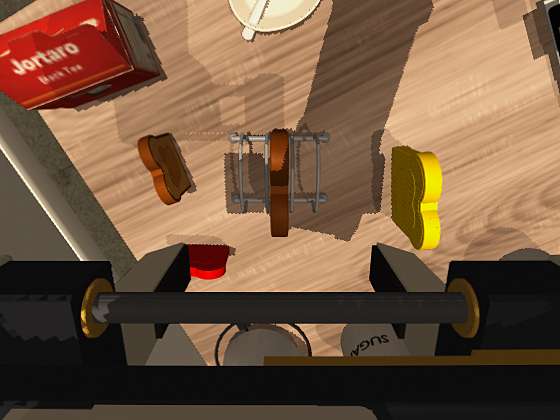

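The wrist view shows the toast at (279,180) in the rack, centred on the gripper; small brown (165,168), red (208,260) and yellow (418,197) slices stay clear. Descend and grip.

send_rows(motion="0 -0.002 -0.0005 -0.05 0 0 0; 0 0 0 -0.05 0 0 0; 0 0 0 -0.045 0 0 0; 0 0 0 -0.022 0 0 0; 0 0 0 0 0 0 0", force=12)

```text
clock: 10.22
position: [0.5574, -0.2809, 0.143]
ee_rot: [-0.703, -3.058, -0.001]
force: [-0.3, 0.3, 1.2]
width: 1.002
gripper_force: 0.0
```

send_rows(motion="1 0 0 0 0 0 0; 1 0 0 0 0 0 0; 1 0 0 0 0 0 0; 1 0 0 0 0 0 0; 1 0 0 0 0 0 0")

```text
clock: 10.85
position: [0.5576, -0.283, 0.1451]
ee_rot: [-0.707, -3.061, 0.001]
force: [-0.2, -0.4, -0.1]
width: 0.506
gripper_force: 0.0
```

send_rows(motion="1 0 0 0 0 0 0; 1 0 0 0 0 0 0")

```text
clock: 11.1
position: [0.5576, -0.283, 0.1449]
ee_rot: [-0.706, -3.061, 0.001]
force: [0.7, 0.4, 0.9]
width: 0.285
gripper_force: 0.0
```

send_rows(motion="1 0 0 0 0 0 0; 1 0 0 0 0 0 0; 1 0 0 0 0 0 0")

```text
clock: 11.48
position: [0.5576, -0.2829, 0.1448]
ee_rot: [-0.706, -3.06, 0.001]
force: [-0.0, 0.4, -0.7]
width: 0.175
gripper_force: 12.0
```

send_rows(motion="1 0 0 0.04 0 0 0; 1 0 0 0.05 0 0 0; 1 0 0 0.05 0 0 0; 1 0 0 0.05 0 0 0; 1 0 0 0.05 0 0 0")

```text
clock: 12.1
position: [0.5573, -0.2828, 0.3866]
ee_rot: [-0.707, -3.061, 0.001]
force: [1.1, -0.7, -0.9]
width: 0.173
gripper_force: 12.0
```

```bash
python3 - <<'E'
from h import *
S=O+.02*e1+.028*e2;print("slotL?",S)
for k in(1,-1):err((O+.02*e1+k*.0295*e2)+[0,0,.37],(0,0,-1),-e2)
E
```

```text
slotL? [0.54729  0.211206 0.      ]
clock 12.1 shift [-0.0115  0.494  -0.0166] turn [  0.   -0.  -63.4] q [-0.07  0.42  0.69  1.46 -0.27  1.35  1.75] width 0.17297962577787926
clock 12.1 shift [ 0.0475  0.4946 -0.0166] turn [  0.   -0.  -63.4] q [-0.07  0.42  0.69  1.46 -0.27  1.35  1.75] width 0.17297962577787926
```

send_rows(motion="1 -0.001 0.04 0 0 0 -6.4; 1 -0.001 0.05 0 0 0 -6.4; 1 -0.001 0.05 0 0 0 -6.4; 1 -0.001 0.05 0 0 0 -6.4; 1 -0.001 0.05 0 0 0 -6.4")

```text
clock: 12.72
position: [0.5523, -0.0414, 0.385]
ee_rot: [-1.528, -2.744, 0.0]
force: [0.4, 0.7, -1.1]
width: 0.176
gripper_force: 12.0
```

send_rows(motion="1 -0.001 0.05 0 0 0 -6.4; 1 -0.001 0.05 0 0 0 -6.4; 1 -0.001 0.05 0 0 0 -6.4; 1 -0.001 0.05 0 0 0 -6.4; 1 -0.001 0.05 -0.015 0 0 -5.8")

```text
clock: 13.35
position: [0.5478, 0.2087, 0.3707]
ee_rot: [-2.213, -2.229, -0.003]
force: [1.5, -0.1, -1.2]
width: 0.176
gripper_force: 12.0
```

send_rows(motion="1 0 0 0 0 0 0; 1 0 0 0 0 0 0")

```text
clock: 13.6
position: [0.5475, 0.2066, 0.3698]
ee_rot: [-2.209, -2.234, 0.002]
force: [0.7, -0.8, -0.3]
width: 0.175
gripper_force: 12.0
```

```bash
python3 - <<'E'
from h import *
err((O+.02*e1+.0285*e2)+[0,0,.37],(0,0,-1),-e2)
grab("wrist","5");p,W,R,C,c=load("wrist5");print(C)
G=p.copy()
for sy in(.0135,.0435):
    a=proj(np.array([O+x*e1+sy*e2+[0,0,.19] for x in(-.05,.09)]),c).astype(int);cv2.line(G,tuple(map(int,a[0])),tuple(map(int,a[1])),(0,255,0),1)
cv2.imwrite("pics/w5.png",G)
E
```

```text
clock 13.6 shift [-0.0007  0.0046  0.0002] turn [ 0.  -0.1 -0. ] q [-1.03  0.38  0.83  1.6  -0.29  1.29 -0.14] width 0.17487819316535572
[0.54682441 0.28577902 0.4615165 ]
```

View pics/w5.png

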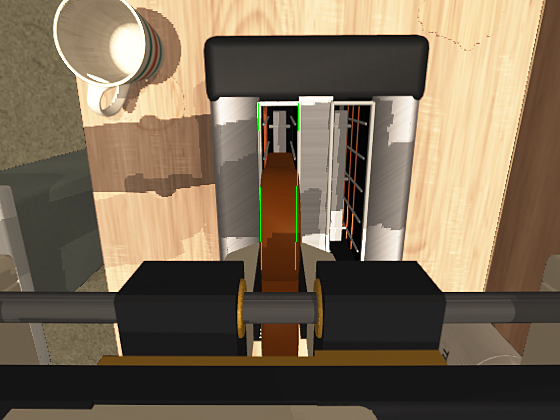

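The toast hangs centred over the left slot: toast at column 280, predicted slot edges at 259 and 297 on the frame. Lower it.

send_rows(motion="1 -0.0005 0.0045 -0.02 0 0 0; 1 0 0 -0.02 0 0 0; 1 0 0 -0.02 0 0 0; 1 0 0 -0.02 0 0 0; 1 0 0 -0.01 0 0 0")

```text
clock: 14.28
position: [0.5472, 0.21, 0.2796]
ee_rot: [-2.211, -2.23, 0.001]
force: [0.6, -0.6, -1.0]
width: 0.173
gripper_force: 12.0
```

send_rows(motion="1 0 0 -0.006 0 0 0; 1 0 0 0 0 0 0")

```text
clock: 14.52
position: [0.5473, 0.2112, 0.2741]
ee_rot: [-2.21, -2.232, 0.0]
force: [1.0, -0.2, -0.6]
width: 0.172
gripper_force: 12.0
```

Not seated yet; a few mm more, then release.

send_rows(motion="1 0 0 -0.003 0 0 0; 0.6 0 0 0 0 0 0; 0.6 0 0 0 0 0 0; 0.6 0 0 0 0 0 0; 0.6 0 0 0 0 0 0")

```text
clock: 15.15
position: [0.5471, 0.2115, 0.271]
ee_rot: [-2.209, -2.233, 0.0]
force: [-0.1, 0.1, -0.0]
width: 0.401
gripper_force: 0.0
```

send_rows(motion="0.6 0 0 0.02 0 0 0; 0.6 0 0 0.05 0 0 0; 0.6 0 -0.03 0.05 0 0 0; 0.6 0 0 0 0 0 0")

```text
clock: 15.65
position: [0.549, 0.1784, 0.3951]
ee_rot: [2.213, 2.227, 0.009]
force: [0.1, -0.1, -0.4]
width: 0.401
gripper_force: 0.0
```

```bash
python3 - <<'E'
from h import *
grab("wrist","6");p,W,R,C,c=load("wrist6");Z=W[...,2]
hsv=cv2.cvtColor(p,cv2.COLOR_BGR2HSV)
Lx=(W-O)@e1;Ly=(W-O)@e2
m=(hsv[...,0]>3)&(hsv[...,0]<20)&(hsv[...,1]>100)&(Z>.2)&(Z<.26)&(abs(Ly)<.08)
q=np.c_[Lx[m],Ly[m],Z[m]];print(len(q),np.percentile(q,[2,50,98],axis=0).round(4).tolist())
q=q[q[:,2]>.23];print("top",np.percentile(q,[2,50,98],axis=0).round(4).tolist())
d=np.array([0,np.sin(np.radians(38)),-np.cos(np.radians(38))]);lev=O-.161*e1+.04*e2+.1285*ez;print("lever",lev,"TCP at contact",lev-.066*d)
err(lev-.066*d+[0,-.03,.15],d,-e2)
E
```

```text
2778 [[-0.0229, 0.0197, 0.2227], [0.0259, 0.0276, 0.236], [0.068, 0.0355, 0.2398]]
top [[-0.0209, 0.0198, 0.2304], [0.0276, 0.0277, 0.2368], [0.0624, 0.0355, 0.2399]]
lever [0.5371905 0.03008   0.1285   ] TCP at contact [ 0.5371905  -0.01055366  0.18050871]
clock 15.7 shift [-0.0107 -0.2209 -0.0622] turn [37.9  0.1  0. ] q [-1.01  0.35  0.85  1.59 -0.27  1.33 -0.12] width 0.39924090653327776
```

The toast stands free in the left slot: x +20 mm, y +27.7 mm, top at 240 mm. Now the lever.

send_rows(motion="1 -0.003 -0.045 0 9.5 0 0; 1 -0.003 -0.05 0 9.5 0 0; 1 -0.003 -0.05 0 9.5 0 0; 1 -0.003 -0.041 -0.03 9.5 0 0; 1 0 0 -0.05 0 0 0")

```text
clock: 16.32
position: [0.535, -0.0107, 0.3092]
ee_rot: [-1.847, -1.841, -0.637]
force: [0.6, 1.1, -0.4]
width: 0.005
gripper_force: 0.0
```

send_rows(motion="1 0 0 -0.05 0 0 0; 1 0 0 -0.03 0 0 0; 1 0 0 0 0 0 0; 1 0 0 0 0 0 0")

```text
clock: 16.82
position: [0.5354, -0.003, 0.2316]
ee_rot: [-1.832, -1.853, -0.632]
force: [-0.1, 0.3, 0.2]
width: 0.004
gripper_force: 0.0
```

```bash
python3 - <<'E'
from h import *
d=np.array([0,np.sin(np.radians(38)),-np.cos(np.radians(38))]);err((.5372,-.0071,.1865),d,-e2)
E
```

```text
clock 16.825 shift [ 0.0018 -0.0041 -0.0451] turn [ 0.2 -0.  -0.2] q [-0.24  0.56  0.71  1.89 -0.96  1.36  0.95] width 0.0038723056654558032
```

send_rows(motion="1 0.002 -0.004 -0.02 0 0 0; 1 0 0 -0.02 0 0 0; 1 0 0 -0.012 0 0 0; 1 0 0 -0.01 0 0 0; 1 0 0 0 0 0 0")

```text
clock: 17.45
position: [0.5372, -0.0071, 0.1688]
ee_rot: [-1.832, -1.852, -0.631]
force: [1.2, 0.6, 3.7]
width: 0.003
gripper_force: 1.6
```

send_rows(motion="1 0 0 -0.01 0 0 0; 1 0 0 -0.01 0 0 0; 1 0 0 -0.01 0 0 0; 1 0 0 0 0 0 0")

```text
clock: 17.95
position: [0.5368, -0.0072, 0.1386]
ee_rot: [-1.833, -1.852, -0.63]
force: [-1.4, -0.0, -0.1]
width: 0.005
gripper_force: 0.0
```

send_rows(motion="1 0 0 -0.006 0 0 0; 1 0 0 0 0 0 0")

```text
clock: 18.2
position: [0.5372, -0.0072, 0.1328]
ee_rot: [-1.833, -1.853, -0.631]
force: [0.8, -0.3, 1.7]
width: 0.002
gripper_force: 0.7
```

send_rows(motion="1 0 0 -0.005 0 0 0; 1 0 0 0 0 0 0")

```text
clock: 18.45
position: [0.5373, -0.0073, 0.1282]
ee_rot: [-1.832, -1.853, -0.632]
force: [0.1, 0.1, 4.9]
width: 0.002
gripper_force: 2.5
```

send_rows(motion="1 0 0 -0.003 0 0 0; 1 0 0 0 0 0 0")

```text
clock: 18.7
position: [0.5374, -0.0074, 0.1272]
ee_rot: [-1.831, -1.852, -0.636]
force: [-4.6, -4.0, 21.9]
width: 0.005
gripper_force: 11.0
```

Bottom stop reached after the latch snapped in. Withdraw and check.

send_rows(motion="1 0 -0.003 0.02 0 0 0; 1 0 -0.01 0.04 0 0 0; 1 0 -0.01 0.05 0 0 0; 1 0 -0.01 0.05 0 0 0; 1 0 0 0.05 0 0 0")

```text
clock: 19.32
position: [0.5368, -0.0413, 0.337]
ee_rot: [-1.835, -1.852, -0.631]
force: [-0.2, 0.4, -0.4]
width: 0.003
gripper_force: 0.0
```

send_rows(motion="1 0 0 0.03 0 0 0; 1 0 0 0 0 0 0; 1 0 0 0 0 0 0")

```text
clock: 19.7
position: [0.5368, -0.04, 0.3645]
ee_rot: [-1.832, -1.852, -0.631]
force: [-0.1, 0.8, -0.9]
width: 0.005
gripper_force: 0.0
```

```bash
python3 - <<'E'
from h import *
grab("wrist","7");p,W,R,C,c=load("wrist7");Z=W[...,2]
hsv=cv2.cvtColor(p,cv2.COLOR_BGR2HSV)
Lx=(W-O)@e1;Ly=(W-O)@e2
m=(hsv[...,0]>3)&(hsv[...,0]<20)&(hsv[...,1]>100)&(Z>.15)&(Z<.26)&(abs(Ly)<.08)&(abs(Lx)<.12)
print("toast",m.sum(),np.nanmax(Z[m]),np.percentile(Ly[m],[2,50,98]))
grab("side","7");s=load("side7")[0]
cv2.imwrite("pics/c7.png",np.hstack([cv2.resize(p,(533,400)),cv2.resize(s[130:270,260:350],(257,400),interpolation=2)]))
E
```

```text
toast 1382 0.1882930141761182 [-0.05625133  0.02749672  0.0361047 ]
```

View pics/c7.png

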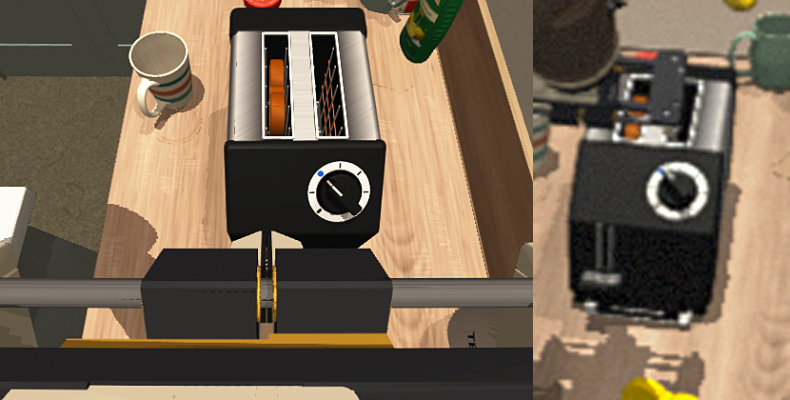

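The slice is down in the left slot at (277,98), the dial points at the blue mark (321,174), and the lever is latched low with the tray home (side half). The mug is untouched. Handing in.

```bash
python3 -c "
from cell import arm
print(arm.sign_off())"
```

```text
the job is handed in; nothing more can be done
None
```

I handed the job in: crumb tray pushed home, toast standing in the left slot (the +y side), dial on the blue reheat mark and lever latched down. The mug, jar and tea box were not touched, and the sign-off gave no verdict.

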